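# Press the spring-loaded mirror platform level and bolt it

## Task

The small mirror platform on the optical table is sprung up at a slant. Press its raised edge down until the plate lies level on its rubber cushion, feeling for the cushion and not crushing it, and while holding it there slide the bolt by its knob fully home into the keeper, without ramming its end against the keeper, so that the platform stays level when you let go. Do not touch the mirror, and leave everything else on the table where it is.

Things in the scene. Friction and masses are not known exactly. Their poses are not given: they have to be found in the camera images.
- stand: Fixed stand of the tilt platform, aluminium base 12 mm thick, x -100..100, y -75..100 mm; place and yaw vary. Origin on the table. Its x points from the plate's free edge (robot side) to the hinge (far side), y along the hinge from knob to keeper, z up. Offsets below are mm in this frame. Hinge ears and keeper are part of it.
- hinge (a point): Middle of the hinge axis, at stand (75, 0, 50); the axis runs along the stand's y. Axes as the stand's.
- tilt_plate (a joint): Plate angle, rad: 0 level (counts within 0.03), 0.35 sprung up (start), free edge raised. A spring pushes it up: pressing at the knob takes 5 to 7.5 N at the start, about 9 N (8 to 10) just above level. At about +0.006 rad it meets the cushion; from there the force at the knob rises about 4 N per further mm. Let go unbolted, it springs up.
- plate_edge (a point): Middle of the top of the plate's free edge, 150 mm from the hinge axis, at stand (-75, 0, 55) when level; moves with the plate. The plate is dark steel-grey, 155 x 110 x 10 mm, its top 5 mm above the hinge axis, y -55..55; x axis along the plate to the hinge.
- cushion (a joint): Sprung rubber-tipped stop, 14 mm diameter, under the plate at stand (-45, 20): how far it is pressed in, m; 0 untouched. 5 N per mm. About 1 to 2 mm (some 13 to 18 N at the knob) is ample; more than 4.5 mm counts as crushed.
- bolt (a joint): Travel of the bolt towards the keeper (stand +y, along the plate), m; 0 withdrawn, 0.028 home at its end stop (counts from 0.024); starts at 0 to 0.005. Slides with about 1.2 N, stays where left. Steel bar 12 x 100 x 8 mm along y on the plate, 135 mm from the hinge axis, under two brass guides. Withdrawn, its tip is 8 mm short of the keeper.
- knob (a point): On the axis of the bolt's upright black knob (14 mm diameter, 38 mm tall, on top of the bar), 12 mm below the knob's top; moves with bolt and plate. 135 mm from the hinge axis along the plate and 40 mm above it normal to the plate: when level at stand (-60, -26 + bolt travel, 90). z along the knob, y along the slide. Can be pinched from above across y.
- keeper_mouth (a point): Centre of the keeper's slot mouth, stand (-60, 60, 59.5): dark steel block 30 x 32 mm, top at 75.5 mm. Slot 12 mm high for the 8 mm bar, which enters from 1.5 mm above to 2.5 mm below level (at the bolt), else its flat end strikes a jaw. After release the spring lifts the bar against the upper jaw, leaving the plate about 0.013 rad above level.
- mirror: Small black mirror mount fixed on the plate's top, 46 mm wide and 56 mm tall, centred 40 mm from the hinge axis towards the free edge. Origin at the middle of its foot. Must not be touched.
- lens_tube: Loose black ring, 31 mm diameter, 28 mm tall, standing near the stand on the knob's side. Origin: centre of its underside. Leave it.
- post: Loose steel post, 25 mm diameter, 60 mm tall, standing near the stand on the keeper's side. Origin: centre of its underside. Leave it.
- driver: Loose screwdriver, 170 mm, lying. Leave it.
- connector: Loose steel coaxial adapter, 26 mm block with two stubs, 66 mm long. Leave it.
- screw_bin: Loose grey open bin, 110 x 80 x 35 mm. Leave it.
- spare_mount: Loose spare mirror mount, black, 50 mm wide, 60 mm tall, standing. Leave it.
- jar: Loose amber jar, 60 mm diameter, 75 mm tall. Leave it.

How it is judged (in metres and radians):
On the way, in this order (a step that is already met when the one before it is completed fails the run):
1. the plate is pressed level onto its cushion, the bolt not yet in the keeper (value of joint tilt_plate between -0.03 and 0.03 rad and value of joint cushion above 0.0003 m and value of joint bolt below 0.01 m), for 0.2 s.
2. the bolt is slid home into the keeper with the plate level (value of joint tilt_plate between -0.03 and 0.03 rad and value of joint bolt above 0.024 m), for 0.2 s.
At the end, for the whole second after the job is handed in: The plate rests level (within 0.03 rad), held by the bolt alone, with the bolt fully home in the keeper (at least 24 of 28 mm), everything at rest (all of step 2 and velocity of joint tilt_plate between -0.05 and 0.05 rad/s); the robot touches nothing.
It fails at once if the cushion is crushed (pressed in more than 4.5 mm) (value of joint cushion above 0.0045 m).
It fails at once if the bolt is rammed against the outside of the keeper with more than 25 N (contact force between bolt and stand above 25 N and value of joint bolt below 0.012 m).
It fails at once if the mirror is touched (more than 1 N) (contact force between any of the fingers, the arm and mirror above 1 N).
It fails at once if a bystander is moved by more than 20 mm (distance of any of lens_tube, post, driver, connector, screw_bin, spare_mount, jar from where it was at the start of the episode above 0.02 m).
It also fails if it takes over 58 s, if anything falls off the work surface, if the arm or the gripper's body presses on something with over 40 N, if the wrist force passes 120 N, or if a joint passes its speed limit or range.

## Robot

A 6-joint arm with a two-finger parallel gripper is mounted at the origin on the work surface. World frame = base frame: x ahead of the robot, y to its left, z up, the work surface at z = 0. Lengths are in m, angles in degrees, forces in N, time in s.
With the tool pointing down it reaches from about 0.35 to 0.85 m from the base axis. Payload 8.1 kg.
Tool frame: the origin (TCP) lies midway between the tips of the shut fingers; the grasp point (between the pads) lies 19 mm behind it; z points along the fingers, y is the line along which they close (so a half turn about z gives the same grasp; the last joint's range is limited). The gripper opens to 93 mm and grips with 3 to 60 N. Pads are 15 mm wide; open, the fingers measure 128 mm over their backs; the gripper's body (75 mm by 188 mm) begins 65 mm behind the grasp point.
Start: joints at [63.69, 7.471, 85.268, -0, 87.261, -4.893], TCP at [0.219, 0.559, 0.219] pointing down, gripper open.
Joint ranges: [-169.43, 169.43], [-51.17, 129.36], [1.28, 143.12], [-76.62, 256.62], [0, 156.53], [-152.29, 152.29]. Speed limits (degrees/s): [136.94, 136.94, 159.86, 180, 180, 180].

## Interface

Orientations are given as a 3x3 rotation matrix whose columns are the frame's x, y, z axes.
In Python, from station import read_state, snapshot, camera_info, finish_job, search_frame, pinpoint gives the robot as it stands.
- The arm moves only by the tool move_arm, never from a script. Its argument "series" is a list of rows, each an object of numbers: "dx", "dy", "dz": the shift along the tool's x, y, z in mm; "wx", "wy", "wz": the turn, a rotation vector about the tool's x, y, z in degrees; "claw": the closure, from 0 (fully open) to 1 (shut). In form: [{"dx": .., "dy": .., "dz": .., "wx": .., "wy": .., "wz": .., "claw": ..}, ...]. A call has 1 to 20 rows; each row shifts and turns the commanded pose from where the row before left it, along the tool's axes as they then stand; what a row does not reach is not made up. A row lasts 1/10 s, in which the tool goes at most 50 mm and 8.59 degrees, less where a joint would pass 70% of its speed; a pose out of reach is approached as far as the arm can. A call with a gripper value outside its range is refused whole. The fingers move at their own pace and stop on an object; "newtons" is the grip in N (left out, the last holds). Time passes only in rows, so rows that do not move let the fingers close. It gives the time, the measured TCP pose, the force, the opening and the grip force at its end, in the units of the state.
- read_state(): the state, without advancing time (a new reading comes with each control period).
- snapshot(name): name is "side" or "top" or "wrist"; returns (picture, depth): 480x640x3 uint8, red, green, blue; 480x640 float32, m along the optical axis (not along the pixel's ray), 0 where there is no reading.
- camera_info(name): a dict with "K" (3x3 intrinsics, pixels), "R" (3x3) and "t" (3): a world point X has camera coordinates R X + t. Camera axes: x right, y down, z forward; pixel columns grow to the right and rows downward; lengths in m; the calibration is good to about 2 mm. A picture is of the moment at which its call begins: read the wrist's pose just before it. camera_info takes no time and is no camera call; for the wrist camera it gives the pose at the moment of the call.
- finish_job(): hands the job in; it is judged then, once.
Trained networks look in the newest picture that a camera, given by its name, has taken for a name from the list of things; names that differ only in an ending like _2 or _b are one class to them, and where a whole thing is asked for, a point or a joint stands for the part that bears it (a point fixed in the world has none). Each returns a list of dicts, best first, with "confidence" (0 to 1); they miss things now and then, are a little off and sometimes report something else, mostly with a low value. They report only what shows in the picture. A call takes as long as a camera call.
- search_frame(thing, camera): "centre" ([x, y, z] in m, in world coordinates, good to about 4 mm: the middle of the surface that is visible of it).
- pinpoint(thing, camera): "centre" ([x, y, z] in m, in world coordinates, good to about 4 mm: a listed point, or the origin of a listed thing).
The state is a dict: "time_s": time; "qpos": joint angles; "joint_velocities": joint speeds; "joint_torque": joint torques, N m; "tool_pos": TCP position; "tool_rot": TCP orientation; "wrist_force": force on the tool from outside, world axes, zero at the start; "ft_torque": the same for the moment, N m; "width": opening from 0.0 (shut) to 1.0 (fully open); "grasp_force": force on a finger pad.
Only numpy, scipy, OpenCV 4.12 (cv2) and the standard library are available. Lean on these libraries where they do the work, as an engineer would, in place of code of your own. Each camera call takes 0.05 s, during which the arm holds its last target. There are 200 camera calls.

## Working session

There is one attempt and no reset: what is moved stays moved. The work goes in short steps, Python scripts to look and compute and a tool call to move; the robot and the scene stay as the last step left them, time stands still between calls to the robot, and variables do not carry over. Pictures are saved under pics/ and viewed, at most 10 in all, crops included, and the job is handed in when it is done.

Besides the shell and the picture viewer there is one more tool, called after "Emit:" by a JSON object that holds its "op" and its "data", one argument or row to a line. move_arm: Moves the arm, as the interface text tells. Its arguments: {"type":"object","properties":{"series":{"type":"array","items":{"type":"object","properties":{"dx":{"type":"number"},"dy":{"type":"number"},"dz":{"type":"number"},"wx":{"type":"number"},"wy":{"type":"number"},"wz":{"type":"number"},"claw":{"type":"number"}}}},"newtons":{"type":"number"}},"required":["series"]}

```bash
mkdir -p pics; python3 - <<'E'
from station import *
import cv2, numpy as np
s=read_state(); print({k:np.round(v,3).tolist() for k,v in s.items()})
for c in ("top","side"):
    p,d=snapshot(c); cv2.imwrite(f"pics/{c}0.png",p[:,:,::-1])
    for n in ("stand","hinge","plate_edge","knob","keeper_mouth","mirror","lens_tube","post"):
        r=pinpoint(n,c)[:1]
        print(c,n,[(np.round(q["centre"],4).tolist(),round(q["confidence"],2)) for q in r])
E
```

```text
{'time_s': 0.0, 'qpos': [63.689, 7.513, 85.33, -0.002, 87.261, -4.892], 'joint_velocities': [-0.016, 0.063, -0.082, 0.029, 0.084, -0.026], 'joint_torque': [-0.0, -55.985, -49.175, 0.077, 0.035, -0.0], 'tool_pos': [0.219, 0.558, 0.218], 'tool_rot': [[-0.931, 0.365, -0.001], [0.365, 0.931, -0.002], [0.0, -0.002, -1.0]], 'wrist_force': [0.595, -0.48, -0.066], 'ft_torque': [-0.012, 0.02, 0.015], 'grasp_force': 0.0, 'width': 0.999}
top stand [([0.5752, -0.0283, 0.0024], 0.57)]
top hinge [([0.6491, -0.0419, 0.0481], 0.89)]
top plate_edge []
top knob [([0.5318, -0.0469, 0.1333], 0.75)]
top keeper_mouth [([0.5235, 0.0393, 0.0608], 0.76)]
top mirror [([0.6147, -0.038, 0.0677], 0.76)]
top lens_tube [([0.5424, -0.155, 0.0004], 0.5)]
top post [([0.6144, 0.1225, -0.002], 0.4)]
side stand [([0.5759, -0.0248, 0.0003], 0.81)]
side hinge [([0.6487, -0.0411, 0.0505], 0.85)]
side plate_edge [([0.5079, -0.0137, 0.1043], 0.9)]
side knob [([0.5379, -0.0455, 0.1313], 0.49)]
side keeper_mouth [([0.5241, 0.0403, 0.0594], 0.72)]
side mirror [([0.6173, -0.0349, 0.068], 0.9)]
side lens_tube [([0.5478, -0.1535, 0.0001], 0.61)]
side post [([0.6132, 0.1265, -0.0026], 0.47)]
```

View pictures.

View pics/top0.png

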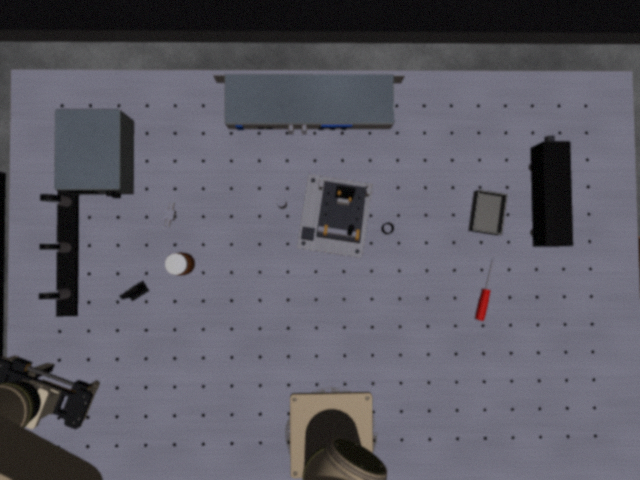

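View pics/side0.png

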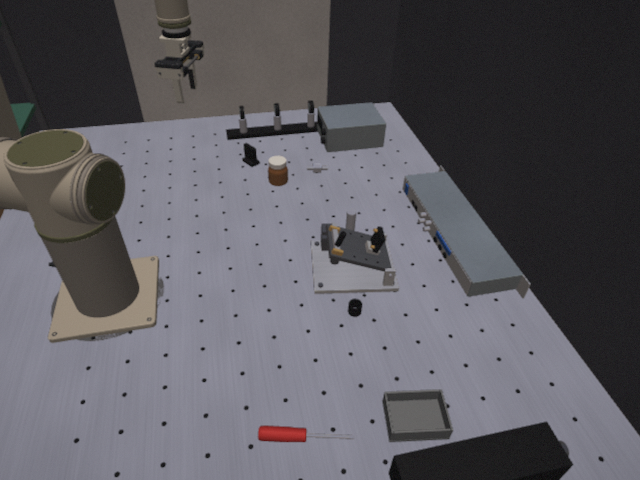

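```bash
cat > fit.py <<'E'
import numpy as np
from scipy.optimize import least_squares
# stand pose from network points: x0,y0,yaw,plate angle,bolt
obs=[("h",.6491,-.0419,.0481),("h",.6487,-.0411,.0505),("k",.5318,-.0469,.1333),("k",.5379,-.0455,.1313),
("m",.5235,.0393,.0608),("m",.5241,.0403,.0594),("e",.5079,-.0137,.1043),("s",.5752,-.0283,.0024),("s",.5759,-.0248,.0003),
("r",.6147,-.038,.0677),("r",.6173,-.0349,.068)]
def pl(u,n,y,a): return np.array([.075-u*np.cos(a)+n*np.sin(a)*1, y, .05+u*np.sin(a)+n*np.cos(a)])
def model(p):
    x,y,w,b=p; a=.35
    L={"h":[.075,0,.05],"k":pl(.135,.04,-.026+b,a),"m":[-.06,.06,.0595],"e":pl(.15,.005,0,a),"s":[0,0,0],"r":pl(.04,.005,0,a)}
    c,s=np.cos(w),np.sin(w)
    return {k:np.array([x+c*v[0]-s*v[1],y+s*v[0]+c*v[1],v[2]]) for k,v in L.items()}
def res(p):
    m=model(p); return np.r_[np.concatenate([m[o[0]]-o[1:] for o in obs]),(p[3]-.0025)*.5]
if __name__=="__main__":
    r=least_squares(res,[.57,-.03,0,.002],loss="soft_l1",f_scale=.004)
    print(r.x,np.degrees(r.x[2])); 
    for k,v in model(r.x).items(): print(k,v.round(4))
    print((res(r.x)[:-1].reshape(-1,3)*1000).round(1))
E
python3 fit.py
```

```text
[ 0.57500474 -0.02846611 -0.1643561   0.00190926] -9.416911063698121
h [ 0.649  -0.0407  0.05  ]
k [ 0.5335 -0.046   0.1339]
m [0.5256 0.0405 0.0595]
e [ 0.5117 -0.018   0.1061]
s [ 0.575  -0.0285  0.    ]
r [ 0.6136 -0.0349  0.0684]
[[-0.1  1.2  1.9]
 [ 0.3  0.4 -0.5]
 [ 1.7  0.9  0.6]
 [-4.4 -0.5  2.6]
 [ 2.1  1.2 -1.3]
 [ 1.5  0.2  0.1]
 [ 3.8 -4.3  1.8]
 [-0.2 -0.2 -2.4]
 [-0.9 -3.7 -0.3]
 [-1.1  3.1  0.7]
 [-3.7  0.   0.4]]
```

The pictures match the networks: stand near (335,215) in the top view with its free edge towards the robot. The knob is at (352,232), the keeper at (307,233), the lens tube at (388,228) and the post at (282,205). The stand's yaw fits at about -9.4°.

Emit:
{"op": "move_arm", "data": {
  "series": [
    {"dx": -15,"dy": -12,"claw": 0.5},
    {"dx": -30,"dy": -24.5,"claw": 0.5},
    {"dx": -30,"dy": -24.5,"claw": 0.5},
    {"dx": -30,"dy": -24.5,"claw": 0.5},
    {"dx": -30,"dy": -24.5,"claw": 0.5},
    {"dx": -30,"dy": -24.5,"claw": 0.5},
    {"dx": -30,"dy": -24.5,"claw": 0.5},
    {"dx": -30,"dy": -24.5,"claw": 0.5},
    {"dx": -30,"dy": -24.5,"claw": 0.5},
    {"dx": -30,"dy": -24.5,"claw": 0.5},
    {"dx": -30,"dy": -24.5,"claw": 0.5},
    {"dx": -30,"dy": -24.5,"claw": 0.5},
    {"dx": -30,"dy": -24.5,"claw": 0.5},
    {"dx": -30,"dy": -24.5,"claw": 0.5},
    {"dx": -30,"dy": -24.5,"claw": 0.5},
    {"dx": -30,"dy": -24.5,"claw": 0.5},
    {"dx": -30,"dy": -24.5,"claw": 0.5},
    {"dx": -30,"dy": -24.5,"claw": 0.5},
    {"dx": -18,"dy": -12,"claw": 0.5}
  ]
}}

```text
$.series[0]: bad value
```

Emit:
{"op": "move_arm", "data": {
  "series": [
    {"wz": -6,"claw": 0.5},
    {"wz": -6,"claw": 0.5},
    {"wy": 5,"claw": 0.5},
    {"wy": 5,"claw": 0.5},
    {"wy": 5,"claw": 0.5},
    {"wy": 5,"claw": 0.5},
    {"claw": 0.5},
    {"claw": 0.5}
  ]
}}

```text
$.series[0]: bad value
```

```bash
python3 - <<'E'
from station import *
import cv2, numpy as np
s=read_state(); print(s["time_s"],s["tool_pos"],np.round(s["tool_rot"],3).tolist(),s["wrist_force"],s["width"])
p,d=snapshot("wrist"); cv2.imwrite("pics/w1.png",p[:,:,::-1])
for n in ("hinge","plate_edge","knob","keeper_mouth","mirror"):
    print(n,[(np.round(q["centre"],4).tolist(),round(q["confidence"],2)) for q in pinpoint(n,"wrist")[:2]])
E
```

```text
0.9 [0.21906412 0.55856184 0.21863539] [[-0.931, 0.365, -0.0], [0.365, 0.931, -0.0], [-0.0, -0.0, -1.0]] [ 0.23282909 -0.20279981 -0.49409755] 0.9979976462300387
hinge []
plate_edge []
knob []
keeper_mouth []
mirror []
```

View pics/w1.png

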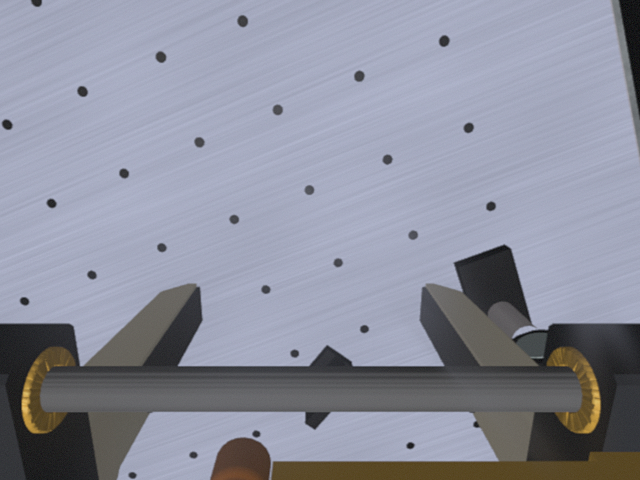

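The moves were refused, so the arm is still at the start. The picture shows bare table, with the spare mount at (325,388) and the jar at (243,455). The rows probably need every field.

Emit:
{"op": "move_arm", "data": {
  "series": [
    {"dx": -15,"dy": -12,"dz": 0,"wx": 0,"wy": 0,"wz": 0,"claw": 0.5},
    {"dx": -30,"dy": -24.5,"dz": 0,"wx": 0,"wy": 0,"wz": 0,"claw": 0.5},
    {"dx": -30,"dy": -24.5,"dz": 0,"wx": 0,"wy": 0,"wz": 0,"claw": 0.5},
    {"dx": -30,"dy": -24.5,"dz": 0,"wx": 0,"wy": 0,"wz": 0,"claw": 0.5},
    {"dx": -30,"dy": -24.5,"dz": 0,"wx": 0,"wy": 0,"wz": 0,"claw": 0.5},
    {"dx": -30,"dy": -24.5,"dz": 0,"wx": 0,"wy": 0,"wz": 0,"claw": 0.5},
    {"dx": -30,"dy": -24.5,"dz": 0,"wx": 0,"wy": 0,"wz": 0,"claw": 0.5},
    {"dx": -30,"dy": -24.5,"dz": 0,"wx": 0,"wy": 0,"wz": 0,"claw": 0.5},
    {"dx": -30,"dy": -24.5,"dz": 0,"wx": 0,"wy": 0,"wz": 0,"claw": 0.5},
    {"dx": -30,"dy": -24.5,"dz": 0,"wx": 0,"wy": 0,"wz": 0,"claw": 0.5},
    {"dx": -30,"dy": -24.5,"dz": 0,"wx": 0,"wy": 0,"wz": 0,"claw": 0.5},
    {"dx": -30,"dy": -24.5,"dz": 0,"wx": 0,"wy": 0,"wz": 0,"claw": 0.5},
    {"dx": -30,"dy": -24.5,"dz": 0,"wx": 0,"wy": 0,"wz": 0,"claw": 0.5},
    {"dx": -30,"dy": -24.5,"dz": 0,"wx": 0,"wy": 0,"wz": 0,"claw": 0.5},
    {"dx": -30,"dy": -24.5,"dz": 0,"wx": 0,"wy": 0,"wz": 0,"claw": 0.5},
    {"dx": -30,"dy": -24.5,"dz": 0,"wx": 0,"wy": 0,"wz": 0,"claw": 0.5},
    {"dx": -30,"dy": -24.5,"dz": 0,"wx": 0,"wy": 0,"wz": 0,"claw": 0.5},
    {"dx": -30,"dy": -24.5,"dz": 0,"wx": 0,"wy": 0,"wz": 0,"claw": 0.5},
    {"dx": -18,"dy": -12,"dz": 0,"wx": 0,"wy": 0,"wz": 0,"claw": 0.5}
  ],
  "newtons": 30
}}

```text
time_s: 3.1
tool_pos: [0.5646, -0.0526, 0.2186]
tool_rot: [[-0.93, 0.367, 0.0], [0.367, 0.93, -0.001], [-0.0, -0.001, -1.0]]
wrist_force: [-0.4, -0.3, -0.2]
width: 0.497
grasp_force: 0.0
```

Emit:
{"op": "move_arm", "data": {
  "series": [
    {"dx": 0,"dy": 0,"dz": 0,"wx": 0,"wy": 0,"wz": -6,"claw": 0.5},
    {"dx": 0,"dy": 0,"dz": 0,"wx": 0,"wy": 0,"wz": -6,"claw": 0.5},
    {"dx": 0,"dy": 0,"dz": 0,"wx": 0,"wy": 5,"wz": 0,"claw": 0.5},
    {"dx": 0,"dy": 0,"dz": 0,"wx": 0,"wy": 5,"wz": 0,"claw": 0.5},
    {"dx": 0,"dy": 0,"dz": 0,"wx": 0,"wy": 5,"wz": 0,"claw": 0.5},
    {"dx": 0,"dy": 0,"dz": 0,"wx": 0,"wy": 5,"wz": 0,"claw": 0.5},
    {"dx": 0,"dy": 0,"dz": 0,"wx": 0,"wy": 0,"wz": 0,"claw": 0.5}
  ]
}}

```text
time_s: 3.8
tool_pos: [0.5635, -0.0499, 0.2151]
tool_rot: [[-0.924, 0.164, -0.344], [0.154, 0.986, 0.057], [0.349, 0.0, -0.937]]
wrist_force: [-0.4, 0.6, -0.9]
width: 0.499
grasp_force: 0.0
```

```bash
python3 - <<'E'
from station import *
import cv2, numpy as np
s=read_state(); print(s["time_s"],s["tool_pos"],np.round(s["tool_rot"],3).tolist(),s["wrist_force"],s["width"])
p,d=snapshot("wrist"); cv2.imwrite("pics/w2.png",p[:,:,::-1]); np.save("d2.npy",d); ci=camera_info("wrist"); np.savez("c2.npz",**ci)
for n in ("hinge","plate_edge","knob","keeper_mouth","mirror"):
    print(n,[(np.round(q["centre"],4).tolist(),round(q["confidence"],2)) for q in pinpoint(n,"wrist")[:2]])
E
```

```text
3.8 [ 0.56353512 -0.04991751  0.21505795] [[-0.924, 0.164, -0.344], [0.154, 0.986, 0.057], [0.349, 0.0, -0.937]] [-0.36240089  0.6149722  -0.91400951] 0.4985840014534248
hinge [([0.5172, -0.0162, 0.1035], 0.62)]
plate_edge [([0.5141, -0.0147, 0.1056], 0.73)]
knob [([0.5345, -0.046, 0.1337], 0.74)]
keeper_mouth [([0.5265, 0.0408, 0.0589], 0.65)]
mirror [([0.6148, -0.0351, 0.0659], 0.75)]
```

View pics/w2.png

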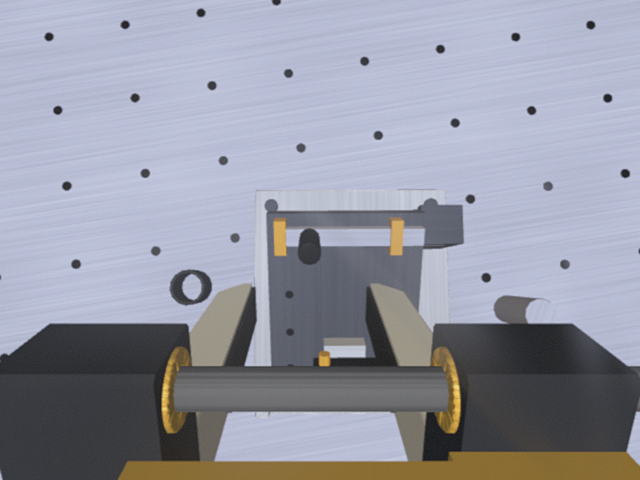

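The wrist view shows the plate square to the tool, so the yaw is right. The knob is at (310,240), the guides at (280,237) and (397,237), the keeper at (445,225), the lens tube at (190,287) and the post at (523,308). I'll measure the knob, guide and bar heights from depth.

```bash
sed -i 's/^("r",.6147/("k",.5345,-.046,.1337),("m",.5265,.0408,.0589),("e",.5141,-.0147,.1056),("r",.6148,-.0351,.0659),\n&/' fit.py; python3 fit.py | head -8; python3 - <<'E'
import numpy as np
from scipy.optimize import least_squares
import fit
r=least_squares(fit.res,[.57,-.03,0,.002],loss="soft_l1",f_scale=.004).x
d=np.load("d2.npy"); c=np.load("c2.npz"); K,R,t=c["K"],c["R"],c["t"]
def P(u,v):
    z=d[v,u]; return R.T@(np.linalg.inv(K)@np.array([u,v,1])*z-t)
cw,sw=np.cos(r[2]),np.sin(r[2]); a=.35
Rs=np.array([[cw,-sw,0],[sw,cw,0],[0,0,1]])
def plate(p):  # (distance from hinge, y, height normal)
    q=Rs.T@(p-[r[0],r[1],0])-[.075,0,.05]
    return np.round(np.array([-q[0]*np.cos(a)+q[2]*np.sin(a),q[1],q[0]*np.sin(a)+q[2]*np.cos(a)])*1000,1)
for n,u,v in [("knobtop",309,254),("knobtop",314,256),("knobtop",303,254),("guideL",280,237),("guideL",276,230),("guideR",397,237),("bar",350,238),("plate",340,290),("plate",330,217),("keeper",450,222)]:
    print(n,plate(P(u,v)))
# knob top mask
V,U=np.mgrid[215:275,285:335]; q=np.array([plate(P(u,v)) for u,v in zip(U.ravel(),V.ravel())])
k=q[q[:,2]>44]; print("knobtop ext",len(k),k.min(0),k.max(0),np.median(k,0))
s=k[k[:,2]>np.median(k[:,2])-2];print(s.min(0),s.max(0))
E
```

```text
[ 0.57540949 -0.02819336 -0.16974646  0.00147609] -9.725755762890826
h [ 0.6493 -0.0409  0.05  ]
k [ 0.5337 -0.0459  0.1339]
m [0.5264 0.0411 0.0595]
e [ 0.5121 -0.0173  0.1061]
s [ 0.5754 -0.0282  0.    ]
r [ 0.614  -0.0348  0.0684]
[[ 0.2  1.   1.9]
knobtop [133.  -24.   54.6]
knobtop [131.7 -21.1  54.3]
knobtop [208.5 -23.  294.8]
guideL [133.7 -43.8  18.9]
guideL [138.6 -46.4  19.2]
guideR [134.   35.1  18.5]
bar [132.9   3.5  17.5]
plate [91.2 -1.7  8. ]
plate [144.9  -9.8   6.5]
keeper [135.8  82.6 -19.6]
knobtop ext 506 [126.7 -30.9  44.2] [208.5 -17.4 294.8] [134.85 -24.05  54.3 ]
[126.7 -30.6  52.5] [208.5 -17.5 294.8]
```

```bash
cat > where.py <<'E'
import numpy as np, sys
from scipy.spatial.transform import Rotation as Ro
from station import *
# robot TCP in the stand frame, and in plate coordinates for angle a
X,Y,W=.5754,-.0282,-.1697
def show(a):
    s=read_state(); c,w=np.cos(W),np.sin(W); Rs=np.array([[c,-w,0],[w,c,0],[0,0,1]])
    p=Rs.T@(np.array(s["tool_pos"])-[X,Y,0]); q=p-[.075,0,.05]
    T=Rs.T@np.array(s["tool_rot"]); 
    u=-q[0]*np.cos(a)+q[2]*np.sin(a); n=q[0]*np.sin(a)+q[2]*np.cos(a)
    print("t",s["time_s"],"stand mm",(p*1e3).round(1),"plate u,y,n",np.round([u*1e3,q[1]*1e3,n*1e3],1))
    print("tilt deg",np.degrees(np.arctan2(-T[0,2],-T[2,2])).round(2),"yaw err",np.degrees(np.arctan2(-T[0,1],T[1,1])).round(2),"roll",np.degrees(T[2,1]).round(2))
    print("F stand",(Rs.T@s["wrist_force"]).round(1),"width",s["width"],"grip",s["grasp_force"])
    return s,T,u,q[1],n
if __name__=="__main__": show(float(sys.argv[1]))
E
python3 where.py .35
```

```text
t 4.1 stand mm [ -7.8 -23.2 220.1] plate u,y,n [136.1 -23.2 131.4]
tilt deg 19.8 yaw err 0.31 roll -0.0
F stand [-0.5 -0.3 -0.2] width 0.5015101627927238 grip 0.0
```

Emit:
{"op": "move_arm", "data": {
  "series": [
    {"dx": -1,"dy": -1,"dz": 15,"wx": 0,"wy": 0,"wz": 0,"claw": 0.5},
    {"dx": 0,"dy": 0,"dz": 25,"wx": 0,"wy": 0,"wz": 0,"claw": 0.5},
    {"dx": 0,"dy": 0,"dz": 25,"wx": 0,"wy": 0,"wz": 0,"claw": 0.5},
    {"dx": 0,"dy": 0,"dz": 20,"wx": 0,"wy": 0,"wz": 0,"claw": 0.5},
    {"dx": 0,"dy": 0,"dz": 10,"wx": 0,"wy": 0,"wz": 0,"claw": 0.5},
    {"dx": 0,"dy": 0,"dz": 6,"wx": 0,"wy": 0,"wz": 0,"claw": 0.5},
    {"dx": 0,"dy": 0,"dz": 4,"wx": 0,"wy": 0,"wz": 0,"claw": 0.5},
    {"dx": 0,"dy": 0,"dz": 0,"wx": 0,"wy": 0,"wz": 0,"claw": 0.5},
    {"dx": 0,"dy": 0,"dz": 0,"wx": 0,"wy": 0,"wz": 0,"claw": 0.5}
  ]
}}

```text
time_s: 5.0
tool_pos: [0.5298, -0.0452, 0.1205]
tool_rot: [[-0.928, 0.164, -0.336], [0.154, 0.987, 0.056], [0.34, -0.0, -0.94]]
wrist_force: [0.5, -0.1, -0.6]
width: 0.502
grasp_force: 0.0
```

```bash
python3 where.py .35; python3 - <<'E'
from station import *
import cv2
p,d=snapshot("wrist"); cv2.imwrite("pics/w3.png",p[:,:,::-1])
E
```

```text
t 5.0 stand mm [-42.1 -24.4 120.5] plate u,y,n [134.2 -24.4  26.1]
tilt deg 19.91 yaw err 0.31 roll -0.0
F stand [ 0.6 -0.  -0.6] width 0.5020192954493105 grip 0.0
```

View pics/w3.png

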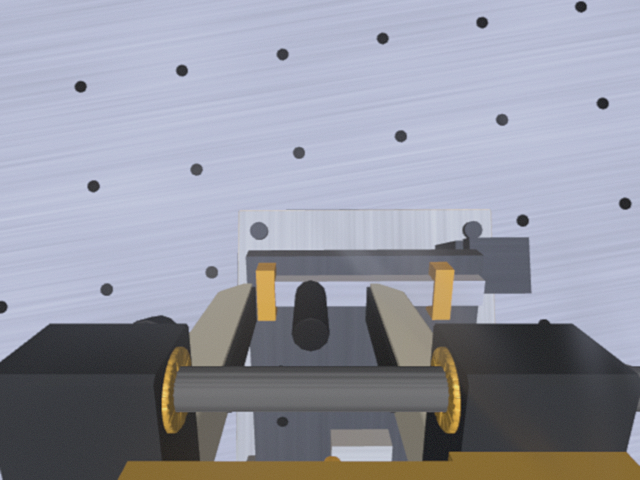

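The knob, at (311,315), is midway between the fingers. Closing now.

Emit:
{"op": "move_arm", "data": {
  "series": [
    {"dx": 0,"dy": 0,"dz": 0,"wx": 0,"wy": 0,"wz": 0,"claw": 0.75},
    {"dx": 0,"dy": 0,"dz": 0,"wx": 0,"wy": 0,"wz": 0,"claw": 0.8},
    {"dx": 0,"dy": 0,"dz": 0,"wx": 0,"wy": 0,"wz": 0,"claw": 1},
    {"dx": 0,"dy": 0,"dz": 0,"wx": 0,"wy": 0,"wz": 0,"claw": 1},
    {"dx": 0,"dy": 0,"dz": 0,"wx": 0,"wy": 0,"wz": 0,"claw": 1},
    {"dx": 0,"dy": 0,"dz": 0,"wx": 0,"wy": 0,"wz": 0,"claw": 1}
  ],
  "newtons": 45
}}

```text
time_s: 5.65
tool_pos: [0.5291, -0.0451, 0.1196]
tool_rot: [[-0.927, 0.164, -0.337], [0.154, 0.987, 0.056], [0.342, -0.0, -0.94]]
wrist_force: [-0.1, -0.1, 0.2]
width: 0.141
grasp_force: 45.0
```

```bash
python3 where.py .35
```

```text
t 5.65 stand mm [-42.8 -24.4 119.6] plate u,y,n [134.5 -24.4  25. ]
tilt deg 20.0 yaw err 0.31 roll -0.0
F stand [-0.  -0.1  0.2] width 0.14116826770252458 grip 44.99992311000824
```

Emit:
{"op": "move_arm", "data": {
  "series": [
    {"dx": 0.42,"dy": 0,"dz": 2.35,"wx": 0,"wy": -1,"wz": 0,"claw": 1},
    {"dx": 0.42,"dy": 0,"dz": 2.35,"wx": 0,"wy": -1,"wz": 0,"claw": 1},
    {"dx": 0.42,"dy": 0,"dz": 2.35,"wx": 0,"wy": -1,"wz": 0,"claw": 1},
    {"dx": 0.42,"dy": 0,"dz": 2.35,"wx": 0,"wy": -1,"wz": 0,"claw": 1},
    {"dx": 0.42,"dy": 0,"dz": 2.35,"wx": 0,"wy": -1,"wz": 0,"claw": 1},
    {"dx": 0.42,"dy": 0,"dz": 2.35,"wx": 0,"wy": -1,"wz": 0,"claw": 1},
    {"dx": 0.42,"dy": 0,"dz": 2.35,"wx": 0,"wy": -1,"wz": 0,"claw": 1},
    {"dx": 0.42,"dy": 0,"dz": 2.35,"wx": 0,"wy": -1,"wz": 0,"claw": 1},
    {"dx": 0.42,"dy": 0,"dz": 2.35,"wx": 0,"wy": -1,"wz": 0,"claw": 1},
    {"dx": 0.42,"dy": 0,"dz": 2.35,"wx": 0,"wy": -1,"wz": 0,"claw": 1},
    {"dx": 0,"dy": 0,"dz": 0,"wx": 0,"wy": 0,"wz": 0,"claw": 1}
  ]
}}

```text
time_s: 6.75
tool_pos: [0.5192, -0.0435, 0.0985]
tool_rot: [[-0.972, 0.164, -0.169], [0.161, 0.987, 0.028], [0.171, -0.0, -0.985]]
wrist_force: [1.4, -1.5, 5.1]
width: 0.142
grasp_force: 45.0
```

```bash
python3 where.py .1745
```

```text
t 6.75 stand mm [-52.8 -24.6  98.5] plate u,y,n [134.3 -24.6  25.5]
tilt deg 9.84 yaw err 0.3 roll -0.01
F stand [ 1.6 -1.3  5.1] width 0.1417731936200333 grip 45.002315640449524
```

Emit:
{"op": "move_arm", "data": {
  "series": [
    {"dx": 0.42,"dy": 0,"dz": 2.35,"wx": 0,"wy": -1,"wz": 0,"claw": 1},
    {"dx": 0.42,"dy": 0,"dz": 2.35,"wx": 0,"wy": -1,"wz": 0,"claw": 1},
    {"dx": 0.42,"dy": 0,"dz": 2.35,"wx": 0,"wy": -1,"wz": 0,"claw": 1},
    {"dx": 0.42,"dy": 0,"dz": 2.35,"wx": 0,"wy": -1,"wz": 0,"claw": 1},
    {"dx": 0.42,"dy": 0,"dz": 2.35,"wx": 0,"wy": -1,"wz": 0,"claw": 1},
    {"dx": 0.42,"dy": 0,"dz": 2.35,"wx": 0,"wy": -1,"wz": 0,"claw": 1},
    {"dx": 0.42,"dy": 0,"dz": 2.35,"wx": 0,"wy": -1,"wz": 0,"claw": 1},
    {"dx": 0.42,"dy": 0,"dz": 2.35,"wx": 0,"wy": -1,"wz": 0,"claw": 1},
    {"dx": 0,"dy": 0,"dz": 0,"wx": 0,"wy": 0,"wz": 0,"claw": 1}
  ]
}}

```text
time_s: 7.65
tool_pos: [0.5138, -0.0426, 0.0803]
tool_rot: [[-0.986, 0.164, -0.032], [0.164, 0.987, 0.005], [0.033, -0.0, -0.999]]
wrist_force: [0.5, -0.9, 7.7]
width: 0.14
grasp_force: 45.0
```

```bash
python3 where.py .035
```

```text
t 7.65 stand mm [-58.2 -24.6  80.3] plate u,y,n [134.2 -24.6  25.6]
tilt deg 1.86 yaw err 0.31 roll -0.01
F stand [ 0.7 -0.8  7.7] width 0.13981788981015236 grip 45.00528395175934
```

Emit:
{"op": "move_arm", "data": {
  "series": [
    {"dx": 0.1,"dy": 0,"dz": 0.6,"wx": 0,"wy": -0.25,"wz": 0,"claw": 1},
    {"dx": 0.1,"dy": 0,"dz": 0.6,"wx": 0,"wy": -0.25,"wz": 0,"claw": 1},
    {"dx": 0.1,"dy": 0,"dz": 0.6,"wx": 0,"wy": -0.25,"wz": 0,"claw": 1},
    {"dx": 0.1,"dy": 0,"dz": 0.6,"wx": 0,"wy": -0.25,"wz": 0,"claw": 1},
    {"dx": 0.1,"dy": 0,"dz": 0.6,"wx": 0,"wy": -0.25,"wz": 0,"claw": 1},
    {"dx": 0,"dy": 0,"dz": 0,"wx": 0,"wy": 0,"wz": 0,"claw": 1}
  ]
}}

```text
time_s: 8.25
tool_pos: [0.5133, -0.0425, 0.0775]
tool_rot: [[-0.986, 0.164, -0.011], [0.164, 0.987, 0.002], [0.012, -0.0, -1.0]]
wrist_force: [-0.8, -0.9, 7.1]
width: 0.138
grasp_force: 45.0
```

Emit:
{"op": "move_arm", "data": {
  "series": [
    {"dx": 0.1,"dy": 0,"dz": 0.6,"wx": 0,"wy": -0.25,"wz": 0,"claw": 1},
    {"dx": 0,"dy": 0,"dz": 0,"wx": 0,"wy": 0,"wz": 0,"claw": 1},
    {"dx": 0,"dy": 0,"dz": 0,"wx": 0,"wy": 0,"wz": 0,"claw": 1}
  ]
}}

```text
time_s: 8.55
tool_pos: [0.5132, -0.0425, 0.0769]
tool_rot: [[-0.986, 0.164, -0.007], [0.164, 0.987, 0.001], [0.007, -0.0, -1.0]]
wrist_force: [-1.0, -0.3, 7.4]
width: 0.14
grasp_force: 45.0
```

Emit:
{"op": "move_arm", "data": {
  "series": [
    {"dx": 0.1,"dy": 0,"dz": 0.6,"wx": 0,"wy": -0.25,"wz": 0,"claw": 1},
    {"dx": 0,"dy": 0,"dz": 0,"wx": 0,"wy": 0,"wz": 0,"claw": 1},
    {"dx": 0,"dy": 0,"dz": 0,"wx": 0,"wy": 0,"wz": 0,"claw": 1}
  ]
}}

```text
time_s: 8.85
tool_pos: [0.5131, -0.0425, 0.0763]
tool_rot: [[-0.987, 0.164, -0.003], [0.164, 0.987, 0.0], [0.003, -0.0, -1.0]]
wrist_force: [-0.7, -1.2, 8.1]
width: 0.14
grasp_force: 45.0
```

Emit:
{"op": "move_arm", "data": {
  "series": [
    {"dx": 0.1,"dy": 0,"dz": 0.6,"wx": 0,"wy": -0.2,"wz": 0,"claw": 1},
    {"dx": 0,"dy": 0,"dz": 0,"wx": 0,"wy": 0,"wz": 0,"claw": 1},
    {"dx": 0,"dy": 0,"dz": 0,"wx": 0,"wy": 0,"wz": 0,"claw": 1}
  ]
}}

```text
time_s: 9.15
tool_pos: [0.513, -0.0425, 0.0757]
tool_rot: [[-0.987, 0.164, 0.0], [0.164, 0.987, -0.0], [-0.0, -0.0, -1.0]]
wrist_force: [-1.1, -0.8, 7.8]
width: 0.137
grasp_force: 45.0
```

Emit:
{"op": "move_arm", "data": {
  "series": [
    {"dx": 0,"dy": 0,"dz": 0.6,"wx": 0,"wy": 0,"wz": 0,"claw": 1},
    {"dx": 0,"dy": 0,"dz": 0,"wx": 0,"wy": 0,"wz": 0,"claw": 1},
    {"dx": 0,"dy": 0,"dz": 0,"wx": 0,"wy": 0,"wz": 0,"claw": 1}
  ]
}}

```text
time_s: 9.45
tool_pos: [0.5129, -0.0424, 0.0751]
tool_rot: [[-0.987, 0.164, 0.0], [0.164, 0.987, -0.0], [-0.0, -0.0, -1.0]]
wrist_force: [-1.5, -0.9, 7.9]
width: 0.143
grasp_force: 45.0
```

Emit:
{"op": "move_arm", "data": {
  "series": [
    {"dx": 0,"dy": 0,"dz": 0.5,"wx": 0,"wy": 0,"wz": 0,"claw": 1},
    {"dx": 0,"dy": 0,"dz": 0,"wx": 0,"wy": 0,"wz": 0,"claw": 1},
    {"dx": 0,"dy": 0,"dz": 0,"wx": 0,"wy": 0,"wz": 0,"claw": 1}
  ]
}}

```text
time_s: 9.75
tool_pos: [0.5129, -0.0424, 0.0748]
tool_rot: [[-0.987, 0.164, 0.0], [0.164, 0.987, -0.0], [-0.0, -0.0, -1.0]]
wrist_force: [-2.4, 0.0, 9.5]
width: 0.139
grasp_force: 45.0
```

Contact is starting at z of about 0.075. Pressing on in small steps.

Emit:
{"op": "move_arm", "data": {
  "series": [
    {"dx": 0,"dy": 0,"dz": 0.6,"wx": 0,"wy": 0,"wz": 0,"claw": 1},
    {"dx": 0,"dy": 0,"dz": 0,"wx": 0,"wy": 0,"wz": 0,"claw": 1},
    {"dx": 0,"dy": 0,"dz": 0,"wx": 0,"wy": 0,"wz": 0,"claw": 1}
  ]
}}

```text
time_s: 10.05
tool_pos: [0.5128, -0.0425, 0.0744]
tool_rot: [[-0.987, 0.164, -0.0], [0.164, 0.987, -0.0], [-0.0, -0.0, -1.0]]
wrist_force: [-3.6, -0.9, 11.7]
width: 0.144
grasp_force: 45.0
```

Emit:
{"op": "move_arm", "data": {
  "series": [
    {"dx": 0,"dy": 0,"dz": 0.5,"wx": 0,"wy": 0,"wz": 0,"claw": 1},
    {"dx": 0,"dy": 0,"dz": 0,"wx": 0,"wy": 0,"wz": 0,"claw": 1},
    {"dx": 0,"dy": 0,"dz": 0,"wx": 0,"wy": 0,"wz": 0,"claw": 1}
  ]
}}

```text
time_s: 10.35
tool_pos: [0.5128, -0.0424, 0.074]
tool_rot: [[-0.987, 0.164, -0.0], [0.164, 0.987, -0.0], [0.0, -0.0, -1.0]]
wrist_force: [-5.7, 0.6, 13.8]
width: 0.144
grasp_force: 45.0
```

Emit:
{"op": "move_arm", "data": {
  "series": [
    {"dx": 0.5,"dy": 1,"dz": 0,"wx": 0,"wy": 0,"wz": 0,"claw": 1},
    {"dx": 0,"dy": 2,"dz": 0,"wx": 0,"wy": 0,"wz": 0,"claw": 1},
    {"dx": 0,"dy": 2,"dz": 0,"wx": 0,"wy": 0,"wz": 0,"claw": 1},
    {"dx": 0,"dy": 0,"dz": 0,"wx": 0,"wy": 0,"wz": 0,"claw": 1}
  ]
}}

```text
time_s: 10.75
tool_pos: [0.5136, -0.0372, 0.0742]
tool_rot: [[-0.987, 0.163, 0.001], [0.163, 0.987, -0.0], [-0.001, 0.0, -1.0]]
wrist_force: [-3.8, 0.1, 12.9]
width: 0.139
grasp_force: 45.0
```

Emit:
{"op": "move_arm", "data": {
  "series": [
    {"dx": 0,"dy": 1,"dz": 0,"wx": 0,"wy": 0,"wz": 0,"claw": 1},
    {"dx": 0,"dy": 1,"dz": 0,"wx": 0,"wy": 0,"wz": 0,"claw": 1},
    {"dx": 0,"dy": 1,"dz": 0,"wx": 0,"wy": 0,"wz": 0,"claw": 1},
    {"dx": 0,"dy": 0,"dz": 0,"wx": 0,"wy": 0,"wz": 0,"claw": 1}
  ]
}}

```text
time_s: 11.15
tool_pos: [0.5141, -0.0344, 0.0742]
tool_rot: [[-0.987, 0.164, 0.001], [0.164, 0.987, -0.0], [-0.001, -0.0, -1.0]]
wrist_force: [-3.2, -0.4, 13.6]
width: 0.14
grasp_force: 45.0
```

```bash
python3 where.py 0
```

```text
t 11.15 stand mm [-59.4 -16.5  74.2] plate u,y,n [134.4 -16.5  24.2]
tilt deg -0.05 yaw err 0.31 roll -0.0
F stand [-3.  -1.  13.6] width 0.1400797001417247 grip 45.019415616989136
```

Emit:
{"op": "move_arm", "data": {
  "series": [
    {"dx": 0,"dy": 1,"dz": 0,"wx": 0,"wy": 0,"wz": 0,"claw": 1},
    {"dx": 0,"dy": 1,"dz": 0,"wx": 0,"wy": 0,"wz": 0,"claw": 1},
    {"dx": 0,"dy": 0,"dz": 0,"wx": 0,"wy": 0,"wz": 0,"claw": 1}
  ]
}}

```text
time_s: 11.45
tool_pos: [0.5144, -0.0324, 0.0742]
tool_rot: [[-0.987, 0.164, 0.001], [0.164, 0.987, -0.0], [-0.001, -0.0, -1.0]]
wrist_force: [-3.8, -0.2, 12.6]
width: 0.14
grasp_force: 45.0
```

Emit:
{"op": "move_arm", "data": {
  "series": [
    {"dx": 0,"dy": 1,"dz": 0,"wx": 0,"wy": 0,"wz": 0,"claw": 1},
    {"dx": 0,"dy": 1,"dz": 0,"wx": 0,"wy": 0,"wz": 0,"claw": 1},
    {"dx": 0,"dy": 1,"dz": 0,"wx": 0,"wy": 0,"wz": 0,"claw": 1},
    {"dx": 0,"dy": 0,"dz": 0,"wx": 0,"wy": 0,"wz": 0,"claw": 1}
  ]
}}

```text
time_s: 11.85
tool_pos: [0.5149, -0.0294, 0.0742]
tool_rot: [[-0.987, 0.164, 0.001], [0.164, 0.987, -0.0], [-0.001, 0.0, -1.0]]
wrist_force: [-3.5, -0.3, 12.6]
width: 0.142
grasp_force: 45.0
```

It's in the slot: about 14 mm of travel and no end force.

Emit:
{"op": "move_arm", "data": {
  "series": [
    {"dx": 0,"dy": 2,"dz": 0,"wx": 0,"wy": 0,"wz": 0,"claw": 1},
    {"dx": 0,"dy": 2,"dz": 0,"wx": 0,"wy": 0,"wz": 0,"claw": 1},
    {"dx": 0,"dy": 2,"dz": 0,"wx": 0,"wy": 0,"wz": 0,"claw": 1},
    {"dx": 0,"dy": 2,"dz": 0,"wx": 0,"wy": 0,"wz": 0,"claw": 1},
    {"dx": 0,"dy": 1,"dz": 0,"wx": 0,"wy": 0,"wz": 0,"claw": 1},
    {"dx": 0,"dy": 1,"dz": 0,"wx": 0,"wy": 0,"wz": 0,"claw": 1},
    {"dx": 0,"dy": 1,"dz": 0,"wx": 0,"wy": 0,"wz": 0,"claw": 1},
    {"dx": 0,"dy": 0,"dz": 0,"wx": 0,"wy": 0,"wz": 0,"claw": 1}
  ]
}}

```text
time_s: 12.65
tool_pos: [0.5166, -0.0186, 0.0742]
tool_rot: [[-0.987, 0.164, 0.001], [0.164, 0.987, -0.0], [-0.001, 0.0, -1.0]]
wrist_force: [-3.5, -1.6, 12.6]
width: 0.141
grasp_force: 45.0
```

Emit:
{"op": "move_arm", "data": {
  "series": [
    {"dx": 0,"dy": 1,"dz": 0,"wx": 0,"wy": 0,"wz": 0,"claw": 1},
    {"dx": 0,"dy": 1,"dz": 0,"wx": 0,"wy": 0,"wz": 0,"claw": 1},
    {"dx": 0,"dy": 0,"dz": 0,"wx": 0,"wy": 0,"wz": 0,"claw": 1}
  ]
}}

```text
time_s: 12.95
tool_pos: [0.5169, -0.0166, 0.0742]
tool_rot: [[-0.987, 0.164, 0.001], [0.164, 0.987, -0.0], [-0.001, 0.0, -1.0]]
wrist_force: [-4.0, -0.4, 12.7]
width: 0.144
grasp_force: 45.0
```

```bash
python3 where.py 0
```

```text
t 12.95 stand mm [-59.6   1.6  74.2] plate u,y,n [134.6   1.6  24.2]
tilt deg -0.04 yaw err 0.31 roll 0.01
F stand [-3.9 -1.1 12.7] width 0.14430089259042214 grip 45.01961946487427
```

Now stepping to the end stop, feeling for the force.

Emit:
{"op": "move_arm", "data": {
  "series": [
    {"dx": 0,"dy": 0.7,"dz": 0,"wx": 0,"wy": 0,"wz": 0,"claw": 1},
    {"dx": 0,"dy": 0.5,"dz": 0,"wx": 0,"wy": 0,"wz": 0,"claw": 1},
    {"dx": 0,"dy": 0,"dz": 0,"wx": 0,"wy": 0,"wz": 0,"claw": 1}
  ]
}}

```text
time_s: 13.25
tool_pos: [0.517, -0.0159, 0.0742]
tool_rot: [[-0.987, 0.164, 0.0], [0.164, 0.987, -0.001], [-0.001, -0.001, -1.0]]
wrist_force: [-3.8, -2.3, 13.4]
width: 0.137
grasp_force: 45.0
```

Emit:
{"op": "move_arm", "data": {
  "series": [
    {"dx": 0,"dy": 0.5,"dz": 0,"wx": 0,"wy": 0,"wz": 0,"claw": 1},
    {"dx": 0,"dy": 0.5,"dz": 0,"wx": 0,"wy": 0,"wz": 0,"claw": 1},
    {"dx": 0,"dy": 0,"dz": 0,"wx": 0,"wy": 0,"wz": 0,"claw": 1}
  ]
}}

```text
time_s: 13.55
tool_pos: [0.5171, -0.0158, 0.0742]
tool_rot: [[-0.986, 0.164, 0.0], [0.164, 0.986, -0.002], [-0.001, -0.002, -1.0]]
wrist_force: [-4.6, -7.1, 13.1]
width: 0.141
grasp_force: 45.0
```

The bolt has stopped at its end stop, with the y force rising. Now I'll relieve the load, release and back off.

Emit:
{"op": "move_arm", "data": {
  "series": [
    {"dx": 0,"dy": -0.9,"dz": 0,"wx": 0,"wy": 0,"wz": 0,"claw": 1},
    {"dx": 0,"dy": 0,"dz": -0.7,"wx": 0,"wy": 0,"wz": 0,"claw": 1},
    {"dx": 0,"dy": 0,"dz": -0.7,"wx": 0,"wy": 0,"wz": 0,"claw": 1},
    {"dx": 0,"dy": 0,"dz": -0.7,"wx": 0,"wy": 0,"wz": 0,"claw": 1},
    {"dx": 0,"dy": 0,"dz": -0.7,"wx": 0,"wy": 0,"wz": 0,"claw": 1},
    {"dx": 0,"dy": 0,"dz": 0,"wx": 0,"wy": 0,"wz": 0,"claw": 1}
  ]
}}

```text
time_s: 14.15
tool_pos: [0.5172, -0.0158, 0.076]
tool_rot: [[-0.987, 0.164, 0.001], [0.164, 0.987, -0.001], [-0.001, -0.001, -1.0]]
wrist_force: [2.2, -4.3, 3.6]
width: 0.143
grasp_force: 45.0
```

```bash
python3 where.py 0
```

```text
t 14.15 stand mm [-59.5   2.4  76. ] plate u,y,n [134.5   2.4  26. ]
tilt deg -0.05 yaw err 0.3 roll -0.04
F stand [ 2.9 -3.9  3.6] width 0.14345863326194686 grip 45.00124990940094
```

Emit:
{"op": "move_arm", "data": {
  "series": [
    {"dx": 0,"dy": 0,"dz": 0,"wx": 0,"wy": 0,"wz": 0,"claw": 0.7},
    {"dx": 0,"dy": 0,"dz": 0,"wx": 0,"wy": 0,"wz": 0,"claw": 0.6},
    {"dx": 0,"dy": 0,"dz": 0,"wx": 0,"wy": 0,"wz": 0,"claw": 0.6},
    {"dx": 0,"dy": 0,"dz": 0,"wx": 0,"wy": 0,"wz": 0,"claw": 0.6},
    {"dx": 0,"dy": 0,"dz": -5,"wx": 0,"wy": 0,"wz": 0,"claw": 0.6},
    {"dx": 0,"dy": 0,"dz": -15,"wx": 0,"wy": 0,"wz": 0,"claw": 0.6},
    {"dx": 0,"dy": 0,"dz": -25,"wx": 0,"wy": 0,"wz": 0,"claw": 0.6},
    {"dx": 0,"dy": 0,"dz": -30,"wx": 0,"wy": 0,"wz": 0,"claw": 0.6},
    {"dx": 0,"dy": 0,"dz": -30,"wx": 0,"wy": 0,"wz": 0,"claw": 0.6},
    {"dx": 0,"dy": 0,"dz": -15,"wx": 0,"wy": 0,"wz": 0,"claw": 0.6},
    {"dx": 0,"dy": 0,"dz": 0,"wx": 0,"wy": 0,"wz": 0,"claw": 0.6},
    {"dx": 0,"dy": 0,"dz": 0,"wx": 0,"wy": 0,"wz": 0,"claw": 0.6}
  ]
}}

```text
time_s: 15.35
tool_pos: [0.5165, -0.0153, 0.1952]
tool_rot: [[-0.987, 0.164, -0.001], [0.164, 0.987, 0.0], [0.001, -0.0, -1.0]]
wrist_force: [-0.2, -0.2, 0.5]
width: 0.4
grasp_force: 0.0
```

```bash
python3 - <<'E'
from station import *
import cv2, numpy as np
p,d=snapshot("wrist"); cv2.imwrite("pics/w4.png",p[:,:,::-1])
c,w=np.cos(-.1697),np.sin(-.1697); Rs=np.array([[c,-w,0],[w,c,0],[0,0,1]])
for n in ("knob","plate_edge","keeper_mouth"):
    for q in pinpoint(n,"wrist")[:1]: print(n,(Rs.T@(np.array(q["centre"])-[.5754,-.0282,0])*1e3).round(1),q["confidence"])
E
```

```text
knob [-62.8   2.5  93.3] 0.71
plate_edge [-75.5   2.   57. ] 0.87
keeper_mouth [-58.7  62.2  57.9] 0.88
```

View pics/w4.png

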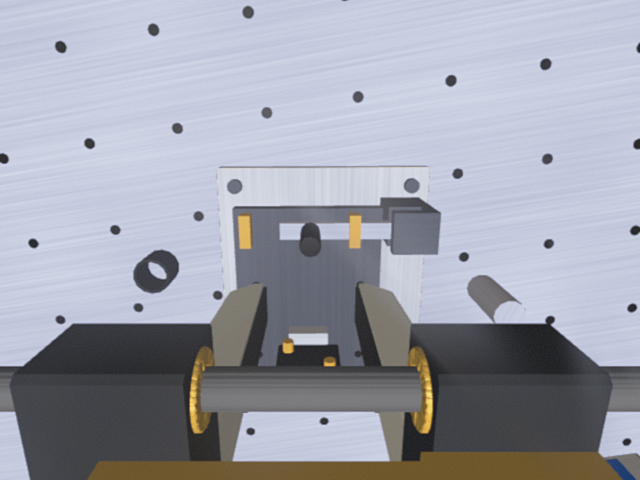

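The plate is level. The knob, at (311,238), has moved 27–28 mm along and the bar runs into the keeper at (405,230). The lens tube and post stand where they were, and the robot is clear.

```bash
python3 -c "from station import *; print(finish_job())"
```

```text
the job is handed in; nothing more can be done
None
```

The job is handed in; the verdict was not shown. At about 15 s of the 58 s limit, the last wrist view showed the plate level, held by the bolt about 28 mm into the keeper; the arm was clear, and nothing had touched the mirror or the loose things.

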